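# Fit the hold-down plate on the vial block

## Robot

A 7-joint arm with a two-finger parallel gripper is mounted at the origin on a cart in front of the work surface, level with it; the furniture and walls round the work are solid. World frame = base frame: x ahead of the robot, y to its left, z up, the work surface at z = 0. Lengths are in m, angles in rad, forces in N, time in s.
With the tool pointing down it reaches from about 0.4 to 0.75 m from the base axis. Payload 19.5 kg.
Tool frame: the origin (TCP) lies at the very end of the fingers, on their centre line; the grasp point (between the pads) lies 19 mm behind it (hold_point_z is the z of the grasp point in the tool frame, in m); z points along the fingers, y is the direction in which the jaws open and shut (so a half turn about z gives the same grasp; the last joint's range is limited). The gripper opens to 85 mm and grips with 20 to 120 N. Pads are 22 mm wide; open, the fingers measure 114 mm over their backs; the gripper's body (76 mm by 85 mm) begins 54 mm behind the grasp point. The pads swing forward as they close: fully open they stand 13 mm farther back than shut.
Start: joints at [-0.042, 0.707, -0.028, 1.485, 0.022, 0.951, -0.075], TCP at [0.575, 0, 0.21] pointing down, gripper open.
Joint ranges: [-2.71, 2.71], [-0.32, 2.16], [-1.57, 1.52], [0, 2.45], [-1.46, 4.6], [0, 2.02], [-2.83, 2.83]. Speed limits (rad/s): [1.89, 1.89, 2.57, 2.57, 3.01, 3.01, 3.01].

## Interface

Orientations are given as a rotation vector (axis times angle).
In Python, from plant import * gives the robot as it stands.
- The arm moves only by the shell command python3 -m crank 'ROWS' [OPENING] [FORCE]. ROWS is JSON, a list of rows, each a list of 2 entries, a list of its own where there are three numbers: the shift along the tool's x, y, z as a fraction of full scale, then the turn about the tool's z as a fraction of full scale. In form: [[[tx, ty, tz], twist], ...]. A call has 1 to 10 rows; each row is the pose to reach, as a shift and turn from the pose measured when the call began, along the tool's axes at that moment, turning the shorter way round; what a row does not reach only later rows make up. Full scale, the value 1, is 15 cm for a shift and pi rad for a turn. A row lasts 1/12 s, in which the tool goes at most 41.7 mm and 7.16 degrees, less where a joint would pass 70% of its speed; a pose out of reach is approached as far as the arm can. A call with a number of a shift or a turn outside -1 to 1 is refused whole. A call with a gripper value outside its range is refused whole. OPENING is the closure in counts, from 0 (fully open) to 255 (shut), set as the call begins (- or left out, the last holds). The fingers move at their own pace and stop on an object; FORCE is the grip in N (left out, the last holds). Time passes only in rows, so rows that repeat a pose let the fingers close. It gives the time, the measured TCP pose, the force and the opening at its end, in the units of the state.
- get_state(): the state, without advancing time (a new reading comes with each control period).
- get_image(name): name is "scene" or "side" or "wrist"; returns a dict with "pixels" (420x560x3 uint8, blue, green, red), "depth" (420x560 float32, m along the optical axis (not along the pixel's ray), 0 where there is no reading), "fx", "fy", "cx", "cy" (pixels), "R" (3x3) and "t" (3): a world point X has camera coordinates R X + t; the wrist camera has in their place "hand_eye" (4x4, takes a point from camera to tool coordinates, whose origin is the TCP and whose axes are the flange's). Camera axes: x right, y down, z forward; pixel columns grow to the right and rows downward; lengths in m; the calibration is good to about 2 mm. A picture is of the moment at which its call begins: read the wrist's pose just before it.
- finish_job(): hands the job in, once; it reports no verdict.
Trained networks look in a picture, given as the dict that the camera call returned (one of the last four; its "shot" number tells which), for a name from the list of things; names that differ only in an ending like _2 or _b are one class to them, and where a whole thing is asked for, a point or a joint stands for the part that bears it (a point fixed in the world has none). Each returns a list of dicts, best first, with "score" (0 to 1); they miss things now and then, are a little off and sometimes report something else, mostly with a low value. They report only what shows in the picture. A call takes as long as a camera call. They do not tell look-alikes from the thing itself.
- silhouettes(picture, thing): "pixels" (420x560 bool, what is visible of it) and "rect" ([left, top, width, height] in pixels, round what is visible of it).
- spot_point(picture, thing): "centre" ([column, row] in pixels: a listed point, or the origin of a listed thing).
The state is a dict: "clock": time; "q": joint angles; "joint_vel": joint speeds; "joint_efforts": joint torques, N m; "ee_pos": TCP position; "orientation": TCP orientation; "ft_force": force on the tool from outside, world axes, zero at the start; "wrist_torque": the same for the moment, N m; "width": opening from 0.0 (shut) to 1.0 (fully open).
Only numpy, scipy, OpenCV 4.12 (cv2) and the standard library are available. Lean on these libraries where they do the work, as an engineer would, in place of code of your own. Each camera call takes 0.05 s, during which the arm holds its last target. There are 200 camera calls.

## Task

Put the hold-down plate on the vial block: turn it so that its large round hole is over the thick guide pin and its smaller slot over the thin one, and lower it level and gently over both pins together, without dropping it, until it lies fully down on both pin shoulders. Let go of it, and leave the flask, squeeze bottle, timer and petri dish where they are.

Things in the scene. Friction and masses are not known exactly. Their poses are not given: they have to be found in the camera images.
- hold_down_plate: loose flat grey plate, 80 x 168 x 8 mm, 0.3 kg, two through holes, black bar handle on top; starts lying on the worktop, handle up. Origin: centre of its underside; y along the 168 mm side towards the large round hole, z up
- handle (a point): centre of the plate's handle, a bar 14 mm wide (plate's x), 74 mm long (plate's y), 16 mm high; this point is 38 mm above the plate's underside, midway between the holes. The bar's underside is 22 mm above the plate's top face, on two 12 mm posts 28 mm either side of the middle
- round_hole (a point): centre of the large round hole (22 mm diameter, for the 20 mm pin) at the plate's underside, 66 mm from the plate's middle towards its +y
- slot (a point): centre of the small slot (10 mm across the plate, 13 mm along it, for the 8 mm pin) at the plate's underside, 66 mm from the plate's middle towards its -y
- vial_block: fixed aluminium block on a black rubber foot, 92 x 182 mm, top 50 mm high, six capped vials standing in it (up to 68 mm above the worktop), an upright steel guide pin near each end. Origin: centre of its underside; y along its length towards the thick pin, z up. The plate rests on the pins' 28 mm wide shoulders, 72 mm above the worktop, clear of the vials
- thick_pin (a point): on the axis of the thick guide pin (20 mm diameter, 66 mm from the block's middle towards its +y) at the height of its shoulder, 72 mm above the worktop, where the plate's underside comes to lie. The pin rises 26 mm above this point; its last 6 mm taper to 13 mm diameter
- thin_pin (a point): the same for the thin guide pin (8 mm diameter, at the block's -y end, tapering to 3 mm), shoulder and tip at the same heights as the thick pin's
- flask: stoppered conical flask, 75 mm wide, 114 mm high, standing; origin at the centre of its underside; to be left alone
- squeeze_bottle: squeeze wash bottle with bent nozzle, 66 x 100 x 185 mm, standing; origin at its underside; to be left alone
- lab_timer: flat lab timer, 62 x 66 x 18 mm, lying; origin at the centre of its underside; to be left alone
- dish: petri dish, 73 mm wide, 15 mm high; origin at the centre of its underside; to be left alone
Not all that is in view belongs to the job. What is shaped like the hold_down_plate but purple is not meant.

How it is judged:
On the way:
1. the plate is threaded level over both pins, the right way round, and is still being lowered (underside 3 to 25 mm above the shoulders, tilt under 0.1 rad, for 0.1 s) (horizontal distance between round_hole and thick_pin below 0.005 m and horizontal distance between slot and thin_pin below 0.006 m and z of round_hole in the frame of thick_pin between 0.003 and 0.025 m and z of slot in the frame of thin_pin between 0.003 and 0.025 m and angle between hold_down_plate's own z axis and vertical below 0.1 rad), for 0.1 s.
At the end, for the whole second after the job is handed in: the plate lies on both pin shoulders (underside within 2 mm of each, tilt under 0.03 rad), the round hole on the thick pin (centres within 3 mm) and the slot on the thin pin (within 5 mm), at rest (horizontal distance between round_hole and thick_pin below 0.003 m and horizontal distance between slot and thin_pin below 0.005 m and z of round_hole in the frame of thick_pin below 0.002 m and z of slot in the frame of thin_pin below 0.002 m and angle between hold_down_plate's own z axis and vertical below 0.03 rad and linear speed of hold_down_plate below 0.01 m/s); the robot touches nothing.
It fails at once if the plate strikes or is pressed on the block with more than 60 N (contact force between hold_down_plate and vial_block above 60 N).
It fails at once if the plate is tipped more than 0.5 rad (angle between hold_down_plate's own z axis and vertical above 0.5 rad).
It fails at once if the flask, squeeze bottle, timer or dish is moved more than 30 mm (distance of any of flask, squeeze_bottle, lab_timer, dish from where it was at the start of the episode above 0.03 m).
It also fails if it takes over 42 s, if anything falls off the work surface, if the arm or the gripper's body presses on something with over 40 N, if the wrist force passes 120 N, or if a joint passes its speed limit or range.

## Working session

There is one attempt and no reset: what is moved stays moved. The work goes in short steps, Python scripts to look and compute and a shell command to move; the robot and the scene stay as the last step left them, time stands still between calls to the robot, and variables do not carry over. Pictures are saved under pics/ and viewed, about 8 in all and at most 12, crops included, and the job is handed in when it is done.

```bash
mkdir -p pics
cat > h.py <<'E'
from plant import *
import numpy as np, cv2
from scipy.spatial.transform import Rotation as Ro
def cloud(p):
    d=p["depth"]; v,u=np.mgrid[:d.shape[0],:d.shape[1]]
    c=np.stack([(u-p["cx"])/p["fx"]*d,(v-p["cy"])/p["fy"]*d,d],-1)
    if "R" in p: return (c-np.array(p["t"]))@np.array(p["R"])
    s=p["st"]; H=np.array(p["hand_eye"]); c=c@H[:3,:3].T+H[:3,3]
    return c@Ro.from_rotvec(s["orientation"]).as_matrix().T+np.array(s["ee_pos"])
def shot(n):
    s=get_state(); p=get_image(n); p["st"]=s; return p
E
python3 - <<'E'
from h import *
ims=[]
for n in ("scene","side"):
    p=shot(n); ims.append(p["pixels"]); C=cloud(p)
    cv2.imwrite(f"pics/{n}1.png",p["pixels"])
    for t in ("hold_down_plate","vial_block"):
        for r in silhouettes(p,t)[:3]:
            m=r["pixels"]&(p["depth"]>0); print(n,t,round(r["score"],2),r["rect"],np.median(C[m],0).round(3),p["pixels"][m].mean(0).round())
    for t in ("handle","round_hole","slot","thick_pin","thin_pin","flask","squeeze_bottle","lab_timer","dish"):
        for r in spot_point(p,t)[:3]:
            c=np.array(r["centre"]); i=c.round().astype(int); print(n,t,round(r["score"],2),c.round(1),C[min(max(i[1],0),419),min(max(i[0],0),559)].round(3))
print(get_state())
E
```

```text
scene hold_down_plate 0.77 [209.2, 269.2, 62.2, 33.3] [0.482 0.258 0.007] [160. 163. 156.]
scene hold_down_plate 0.57 [274.8, 238.6, 58.3, 26.9] [0.384 0.075 0.007] [155.  58. 121.]
scene vial_block 0.93 [272.4, 160.3, 52.8, 50.7] [ 0.499 -0.126  0.048] [117. 120. 119.]
scene handle 0.91 [237.4 281.3] [0.491 0.26  0.031]
scene handle 0.79 [305.1 246.8] [0.381 0.073 0.041]
scene round_hole 0.92 [327.3 252.5] [0.327 0.031 0.003]
scene slot 0.96 [281.  255.1] [0.439 0.11  0.004]
scene slot 0.89 [261.  291.3] [0.426 0.242 0.007]
scene thick_pin 0.61 [288.  189.2] [ 0.521 -0.076  0.07 ]
scene thin_pin 0.81 [313.9 166.5] [ 0.499 -0.21   0.067]
scene flask 0.56 [224.2 205.6] [0.675 0.057 0.031]
scene squeeze_bottle 0.89 [358.9 155. ] [ 0.401 -0.361  0.04 ]
scene dish 0.78 [285.2 333.5] [0.305 0.321 0.016]
side hold_down_plate 0.92 [209.8, 182.1, 54.8, 25.7] [0.487 0.242 0.006] [160. 160. 157.]
side hold_down_plate 0.8 [185.2, 206.9, 62.0, 37.2] [0.382 0.054 0.006] [156.  64. 124.]
side hold_down_plate 0.62 [259.9, 216.6, 43.9, 62.5] [ 0.503 -0.193  0.049] [129. 129. 129.]
side vial_block 0.
[... 804 characters left out ...]
0.012]
{'clock': 1.2, 'q': array([-0.04173157,  0.70651945, -0.0275862 ,  1.48461192,  0.02203332,
        0.95086632, -0.07547247]), 'joint_vel': array([-0.00021088, -0.00160025, -0.00093447,  0.00013154,  0.00028633,
       -0.00188665,  0.00172273]), 'joint_efforts': array([-2.75811435e-04, -8.82984996e+01,  1.23466842e+00, -2.36387336e+01,
        1.71077944e-02,  1.66551887e-03,  2.13983711e-06]), 'ee_pos': array([5.74975588e-01, 5.55934177e-06, 2.09954138e-01]), 'orientation': array([-2.22135358e+00, -2.22146066e+00,  1.47001115e-04]), 'ft_force': array([-0.07188934,  0.17836901,  0.54947258]), 'wrist_torque': array([ 0.01222173,  0.01563797, -0.04037575]), 'width': 1.0013017629275736}
```

View pics/scene1.png

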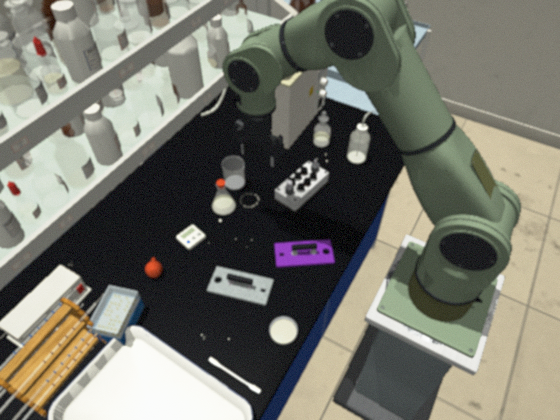

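View pics/side1.png

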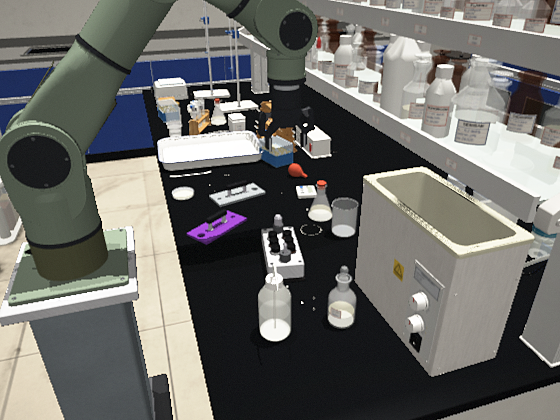

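The candidates for the plate are the grey one at scene (240,285) and the purple one at scene (304,253). The description says grey, so I choose the grey plate, with its large hole towards +x. I'll move the wrist over it for a close check.

```bash
python3 -m crank '[[[0.25,-0.1,-0.1],0.04],[[0.5,-0.2,-0.2],0.08],[[0.75,-0.3,-0.3],0.12],[[1,-0.4,-0.4],0.16],[[1,-0.5,-0.5],0.2],[[1,-0.58,-0.5],0.24],[[1,-0.58,-0.5],0.28],[[1,-0.58,-0.5],0.32],[[1,-0.58,-0.5],0.36],[[1,-0.58,-0.5],0.39]]' 0
cat > go.py <<'E'
from h import *
def plan(target,yawx=None):
    """rows needed: target TCP; yawx = desired world heading (rad) of tool x"""
    s=get_state(); R=Ro.from_rotvec(s["orientation"]).as_matrix()
    d=R.T@(np.array(target)-s["ee_pos"]); h=np.arctan2(R[1,0],R[0,0])
    print("ee",np.round(s["ee_pos"],4),"heading",round(np.degrees(h),2),"z",R[:,2].round(4),"clock",s["clock"],"q7",s["q"][6].round(2))
    tw=0 if yawx is None else -((yawx-h+np.pi)%(2*np.pi)-np.pi)/np.pi
    print("shift",(d/0.15).round(3),"twist",round(tw,4))
E
python3 - <<'E'
from go import *
plan([.49,.25,.28],0.0)
p=shot("wrist"); print(p["hand_eye"])
cv2.imwrite("pics/w1.png",p["pixels"])
E
```

```text
clock: 2.03
ee_pos: [0.4879, 0.1501, 0.2851]
orientation: [-3.096, -0.53, -0.0]
ft_force: [-0.5, 0.3, 0.6]
width: 0.998
ee [0.4879 0.1501 0.2851] heading 19.43 z [ 1.e-04  1.e-04 -1.e+00] clock 2.0333 q7 -1.36
shift [ 0.234 -0.623  0.034] twist 0.1079
[[ 2.13755930e-04 -9.47440076e-01 -3.19933207e-01  8.15197998e-02]
 [ 9.99999651e-01  4.60961540e-04 -6.96950416e-04 -8.79017640e-04]
 [ 8.07795659e-04 -3.19932946e-01  9.47439844e-01 -1.63350482e-01]
 [ 0.00000000e+00  0.00000000e+00  0.00000000e+00  1.00000000e+00]]
```

View pics/w1.png

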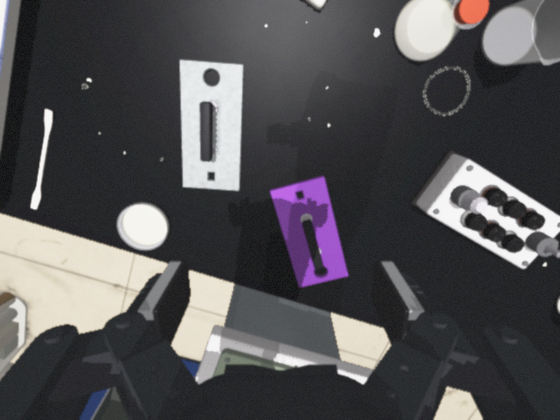

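The wrist picture shows the grey plate with its round hole at (211,77), slot at (211,176) and handle at (206,131). The purple look-alike is at (310,232). The block is at right, with the thick pin near (467,199) and the thin one near (543,245).

```bash
cat >> h.py <<'E'
def onplane(p,uv,z):
    s=p["st"]; H=np.array(p["hand_eye"]); R=Ro.from_rotvec(s["orientation"]).as_matrix()
    d=np.array([(uv[0]-p["cx"])/p["fx"],(uv[1]-p["cy"])/p["fy"],1]); d=R@H[:3,:3]@d
    o=R@H[:3,3]+s["ee_pos"]; return o+d*(z-o[2])/d[2]
def plate(p):
    C=cloud(p); best=None
    for r in silhouettes(p,"hold_down_plate"):
        m=r["pixels"]; mm=p["pixels"][m].astype(int)
        if abs(mm[:,0]-mm[:,1]).mean()>40: continue
        m=m&(p["depth"]>0); P=C[m]; top=np.median(P[:,2])
        k=P[abs(P[:,2]-top)<.006]; q=cv2.minAreaRect(k[:,:2].astype(np.float32)*1000)
        print("plate",round(r["score"],2),r["rect"],"rect",q,"topz",top.round(4))
    for t,z in (("handle",.038),("round_hole",0.0),("slot",0.0)):
        for r in spot_point(p,t)[:3]: print(t,round(r["score"],2),np.round(r["centre"],1),onplane(p,r["centre"],z).round(4))
def block(p):
    for t in ("thick_pin","thin_pin"):
        for r in spot_point(p,t)[:3]: print(t,round(r["score"],2),np.round(r["centre"],1),onplane(p,r["centre"],.072).round(4))
E
python3 - <<'E'
from h import *
p=shot("wrist"); plate(p); block(p)
C=cloud(p)
m=(C[...,2]>.042)&(C[...,2]<.055)&(p["depth"]>0)&(C[...,1]<0)&(C[...,1]>-.3)&(C[...,0]<.65)&(C[...,0]>.35)
print("blocktop",m.sum(),cv2.minAreaRect(C[m][:,:2].astype(np.float32)*1000))
E
```

```text
plate 0.7 [179.6, 61.2, 62.9, 127.5] rect ((487.0205078125, 251.89190673828125), (168.22222900390625, 80.5805892944336), 15.28248405456543) topz 0.0077
handle 0.75 [207.8 130.3] [0.4905 0.2498 0.038 ]
handle 0.56 [315.4 240.8] [0.391  0.0658 0.038 ]
round_hole 0.77 [212.   76.7] [0.5525 0.2692 0.    ]
round_hole 0.61 [319.9 268.6] [0.3315 0.0309 0.    ]
slot 0.65 [211.4 172. ] [0.4281 0.2364 0.    ]
slot 0.65 [300.7 193.2] [0.4401 0.1037 0.    ]
thick_pin 0.81 [471.3 201.6] [ 0.5194 -0.0892  0.072 ]
thin_pin 0.87 [549.  243.5] [ 0.5015 -0.2142  0.072 ]
blocktop 4631 ((510.3369140625, -150.02606201171875), (176.63333129882812, 86.1494140625), 79.76697540283203)
```

Run:
```python
from go import *
plan([.487,.252,.14],np.radians(15.3))
```

```text
ee [0.488  0.1499 0.285 ] heading 19.9 z [-1.e-04  1.e-04 -1.e+00] clock 2.4333 q7 -1.36
shift [ 0.225 -0.642  0.967] twist 0.0255
```

```bash
python3 -m crank '[[[0.05,-0.15,0.2],0.0125],[[0.1,-0.3,0.4],0.0255],[[0.15,-0.45,0.6],0.0255],[[0.2,-0.6,0.8],0.0255],[[0.225,-0.642,0.9],0.0255],[[0.225,-0.642,0.967],0.0255],[[0.225,-0.642,0.967],0.0255]]' 0
python3 - <<'E'
from go import *
p=shot("wrist"); cv2.imwrite("pics/w2.png",p["pixels"]); plate(p); 
C=cloud(p); m=(C[...,2]>.038)&(C[...,2]<.052)&(p["depth"]>0)&(np.hypot(C[...,0]-.487,C[...,1]-.252)<.06)
print("bar",m.sum(),cv2.minAreaRect(C[m][:,:2].astype(np.float32)*1000),np.median(C[m],0))
plan([.487,.252,.019],np.radians(15.3))
E
```

```text
clock: 3.02
ee_pos: [0.4865, 0.2512, 0.1385]
orientation: [3.112, 0.419, -0.003]
ft_force: [-0.5, -0.9, 0.2]
width: 1.001
plate 0.57 [236.4, 86.2, 89.3, 174.3] rect ((487.0928955078125, 251.6295166015625), (168.41680908203125, 80.21446228027344), 15.274834632873535) topz 0.0077
handle 0.78 [282.9 187. ] [0.4899 0.2511 0.038 ]
round_hole 0.59 [278.3 102.5] [0.5548 0.2731 0.    ]
round_hole 0.2 [279.8 237.4] [0.4255 0.2363 0.    ]
slot 0.9 [280.5 236.6] [0.4266 0.2359 0.    ]
slot 0.31 [285.3 178.2] [0.4883 0.2479 0.    ]
bar 1347 ((488.1700439453125, 251.6648406982422), (73.00833892822266, 13.995010375976562), 15.786908149719238) [0.49090096 0.25260011 0.04532934]
ee [0.4876 0.2514 0.1412] heading 15.26 z [ 0.0015  0.001  -1.    ] clock 3.2667 q7 -1.51
shift [-0.004 -0.004  0.815] twist -0.0002
```

View pics/w2.png

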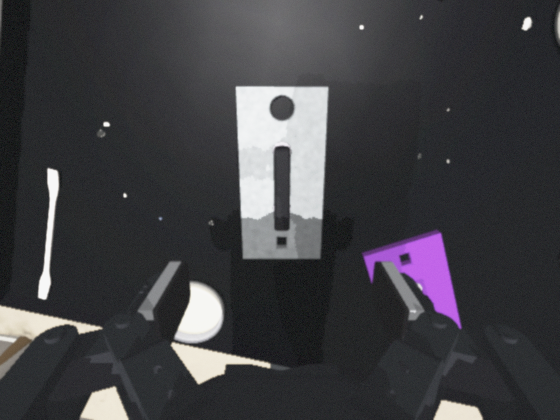

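The grey plate is directly below and the choice is confirmed: round hole (282,107), slot (281,241), bar (282,188). Next I descend and grip.

```bash
python3 -m crank '[[[0,-0.004,0.2],0],[[0,-0.004,0.4],0],[[0,-0.004,0.55],0],[[0,-0.004,0.68],0],[[0,-0.004,0.76],0],[[0,-0.004,0.8],0],[[0,-0.004,0.81],0],[[0,-0.004,0.81],0]]' 0 && python3 -m crank '[[[0,0,0],0],[[0,0,0],0],[[0,0,0],0],[[0,0,0],0],[[0,0,0],0],[[0,0,0],0],[[0,0,0],0],[[0,0,0],0]]' 255 100
python3 - <<'E'
from go import *
plan([.487,.252,.019],np.radians(15.3))
E
```

```text
clock: 3.93
ee_pos: [0.488, 0.2521, 0.0204]
orientation: [-3.113, -0.417, -0.004]
ft_force: [0.1, 0.1, 0.3]
width: 1.003
clock: 4.6
ee_pos: [0.4881, 0.2521, 0.0209]
orientation: [-3.113, -0.416, -0.004]
ft_force: [-2.4, -1.2, 11.6]
width: 0.115
ee [0.4881 0.2521 0.0209] heading 15.24 z [ 0.0025  0.0016 -1.    ] clock 4.6 q7 -1.45
shift [-0.007 -0.001  0.012] twist -0.0003
```

```bash
python3 -m crank '[[[0,0,-0.01],0],[[0,0,-0.03],0],[[0,0,-0.08],0],[[0,0,-0.15],0],[[0,0,-0.3],0],[[0,0,-0.5],0],[[0,0,-0.7],0],[[0,0,-0.9],0],[[0,0,-1],0],[[0,0,-1],0]]'
python3 - <<'E'
from go import *
p=shot("wrist"); cv2.imwrite("pics/w3.png",p["pixels"]); C=cloud(p)
for r in silhouettes(p,"hold_down_plate"): 
    m=r["pixels"]&(p["depth"]>0); P=C[m]; top=np.median(P[:,2]); print(r["rect"],top)
    k=P[abs(P[:,2]-top)<.012]; q=cv2.minAreaRect(k[:,:2].astype(np.float32)*1000); A=np.c_[k[:,:2]-k[:,:2].mean(0),np.ones(len(k))]; print(q,np.linalg.lstsq(A,k[:,2],rcond=None)[0].round(4))
plan([.5104,-.150,.2],np.radians(80))
E
```

```text
clock: 5.43
ee_pos: [0.4888, 0.2523, 0.1747]
orientation: [-3.111, -0.416, -0.012]
ft_force: [0.6, -0.1, -4.0]
width: 0.11
[355.7, 220.9, 95.7, 132.1] 0.007666003118637382
((385.3716125488281, 67.38388061523438), (169.58543395996094, 80.02800750732422), 35.06259536743164) [-0.0082 -0.0004  0.0075]
[206.9, 87.4, 148.9, 259.3] 0.16160884274931753
((487.60595703125, 253.06588745117188), (168.51625061035156, 80.46932983398438), 15.2605562210083) [0.0055 0.0036 0.1615]
ee [0.4875 0.252  0.1712] heading 15.25 z [ 0.0028  0.002  -1.    ] clock 5.5333 q7 -1.53
shift [-0.557  2.625 -0.197] twist -0.3597
```

View pics/w3.png

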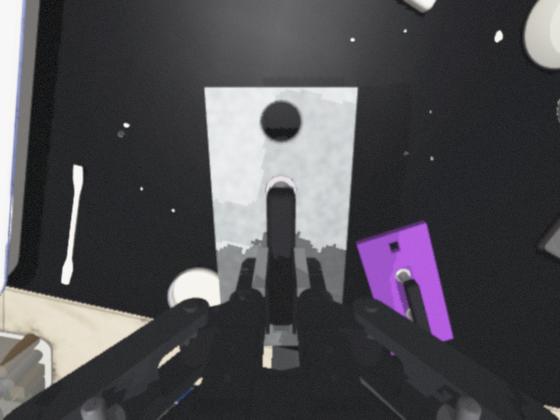

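Held level at the bar, with the round hole at (281,121) ahead. Next I carry it to the block.

```bash
python3 -m crank '[[[-0.02,0.1,-0.03],-0.01],[[-0.05,0.25,-0.06],-0.03],[[-0.09,0.42,-0.1],-0.06],[[-0.13,0.6,-0.1],-0.09],[[-0.17,0.8,-0.1],-0.12],[[-0.21,1,-0.1],-0.15],[[-0.21,1,-0.1],-0.18],[[-0.21,1,-0.1],-0.2]]'
python3 - <<'E'
from go import *
plan([.5104,-.150,.19],np.radians(80))
E
```

```text
clock: 6.2
ee_pos: [0.4962, 0.097, 0.185]
orientation: [-2.83, -1.362, -0.002]
ft_force: [0.4, 1.9, -3.8]
width: 0.109
ee [0.4962 0.097  0.185 ] heading 51.39 z [ 0.001   0.0014 -1.    ] clock 6.2 q7 -0.81
shift [-1.227  1.102 -0.036] twist -0.159
```

```bash
python3 -m crank '[[[-0.1,0.09,-0.01],-0.02],[[-0.25,0.22,-0.02],-0.045],[[-0.4,0.36,-0.03],-0.075],[[-0.55,0.5,-0.03],-0.11],[[-0.7,0.63,-0.03],-0.14],[[-0.8,0.72,-0.03],-0.159],[[-0.8,0.72,-0.03],-0.159],[[-0.8,0.72,-0.03],-0.159]]'
python3 - <<'E'
from go import *
plan([.5104,-.150,.19],np.radians(80))
p=shot("wrist"); cv2.imwrite("pics/w4.png",p["pixels"]); block(p); C=cloud(p)
m=(C[...,2]>.045)&(C[...,2]<.055)&(p["depth"]>0)&(C[...,1]<-.03)&(C[...,1]>-.3)&(C[...,0]<.62)&(C[...,0]>.4)
print("blocktop",m.sum(),cv2.minAreaRect(C[m][:,:2].astype(np.float32)*1000))
m=(C[...,2]>.13)&(C[...,2]<.19)&(p["depth"]>0)
k=C[m]; top=np.median(k[:,2]); k=k[abs(k[:,2]-top)<.006]; print("plate",top,cv2.minAreaRect(k[:,:2].astype(np.float32)*1000))
E
```

```text
clock: 6.87
ee_pos: [0.505, -0.065, 0.1883]
orientation: [-2.408, -2.015, -0.001]
ft_force: [0.2, 0.8, -3.0]
width: 0.11
ee [ 0.505  -0.065   0.1883] heading 79.86 z [-9.0e-04  1.9e-03 -1.0e+00] clock 6.8667 q7 -0.16
shift [-0.552  0.135 -0.013] twist -0.0008
blocktop 0 ((0.0, 0.0), (0.0, 0.0), 0.0)
plate 0.17476293651742397 ((503.9291687011719, -64.67388153076172), (168.97354125976562, 80.48273468017578), 79.87760925292969)
```

View pics/w4.png

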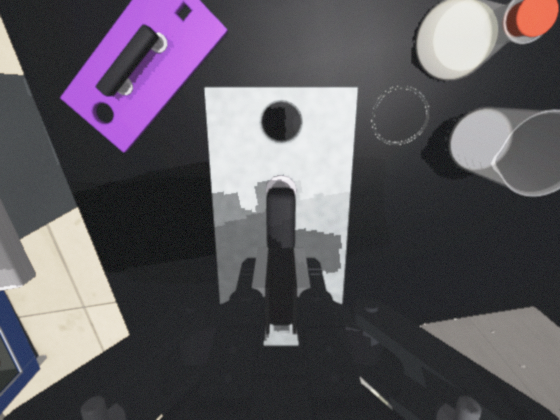

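The plate hides the block from the wrist here. I'll sidestep towards -x and up for a precise view of the pins beside the held plate.

```bash
python3 -m crank '[[[-0.08,-0.05,-0.1],0],[[-0.2,-0.13,-0.22],0],[[-0.35,-0.25,-0.35],0],[[-0.5,-0.38,-0.45],0],[[-0.65,-0.45,-0.53],0],[[-0.75,-0.5,-0.53],0],[[-0.8,-0.53,-0.53],0],[[-0.8,-0.53,-0.53],0],[[-0.8,-0.53,-0.53],0]]'
python3 - <<'E'
from go import *
plan([.5104,-.150,.19],np.radians(80))
p=shot("wrist"); cv2.imwrite("pics/w5.png",p["pixels"]); block(p); C=cloud(p); np.save("C5.npy",C); D=p["depth"]>0
print(p["fx"],p["cx"],p["cy"])
m=(C[...,2]>.045)&(C[...,2]<.055)&D&(C[...,1]<-.03)&(C[...,1]>-.3)&(C[...,0]<.62)&(C[...,0]>.4)
print("blocktop",m.sum(),cv2.minAreaRect(C[m][:,:2].astype(np.float32)*1000))
m=(C[...,2]>.084)&(C[...,2]<.105)&D&(C[...,1]<-.03)&(C[...,1]>-.3)&(C[...,0]<.62)&(C[...,0]>.4)
n,l,st,ce=cv2.connectedComponentsWithStats(m.astype(np.uint8))
for i in range(1,n): print(st[i],C[l==i].mean(0).round(4),cv2.minEnclosingCircle(C[l==i][:,:2].astype(np.float32)*1000))
m=(C[...,2]>.2)&(C[...,2]<.27)&D
k=C[m]; top=np.median(k[:,2]); k=k[abs(k[:,2]-top)<.006]; print("plate",top,cv2.minAreaRect(k[:,:2].astype(np.float32)*1000))
E
```

```text
clock: 7.77
ee_pos: [0.4067, -0.1667, 0.2678]
orientation: [-2.404, -2.019, -0.002]
ft_force: [0.7, -0.3, -4.1]
width: 0.106
ee [ 0.4067 -0.1667  0.2678] heading 80.07 z [-2.0e-04  2.7e-03 -1.0e+00] clock 7.7667 q7 0.09
shift [0.228 0.662 0.519] twist 0.0004
thick_pin 0.59 [378.8  74.4] [ 0.524  -0.0852  0.072 ]
thin_pin 0.92 [368.1 194.6] [ 0.5015 -0.2155  0.072 ]
319.2292181569136 280.61165384170874 199.31753656671543
blocktop 5029 ((510.575439453125, -150.79693603515625), (174.65567016601562, 86.25216674804688), 80.06000518798828)
[371  64  22  22 375] [ 0.5201 -0.0859  0.0947] ((521.830078125, -85.97317504882812), 10.295164108276367)
[365 195   9   9  56] [ 0.4975 -0.2141  0.092 ] ((498.1981201171875, -215.32337951660156), 3.9102511405944824)
plate 0.25429767156237393 ((405.4775085449219, -165.94540405273438), (168.1780242919922, 80.5538330078125), 80.0506591796875)
```

View pics/w5.png

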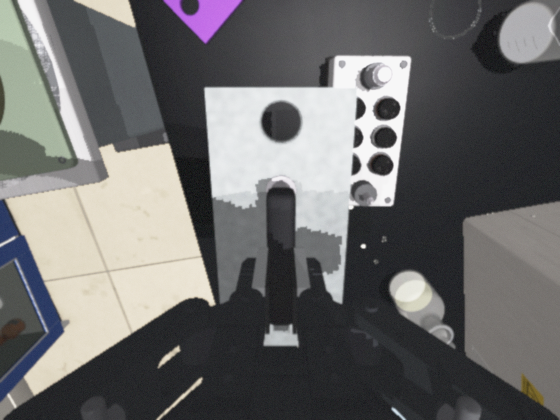

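Pins are resolved cleanly in depth: thick at pixel (382,75) → (0.5218,-0.0860), thin at (369,199) → (0.4982,-0.2153), 131.5 mm apart against 132 nominal. The plate's centre sits (-1.15,+0.6) mm from the TCP.

Run:
```python
from go import *
plan([.5111,-.1513,.137],np.radians(79.8))
```

```text
ee [ 0.4069 -0.1666  0.2677] heading 80.13 z [-3.0e-04  2.6e-03 -1.0e+00] clock 7.9167 q7 0.09
shift [0.217 0.668 0.872] twist 0.0018
```

```bash
python3 -m crank '[[[0.03,0.08,0.05],0],[[0.08,0.25,0.15],0],[[0.14,0.42,0.3],0],[[0.18,0.56,0.42],0.0018],[[0.217,0.64,0.52],0.0018],[[0.217,0.668,0.62],0.0018],[[0.217,0.668,0.72],0.0018],[[0.217,0.668,0.82],0.0018],[[0.217,0.668,0.872],0.0018],[[0.217,0.668,0.872],0.0018]]'
python3 -m crank '[[[0,0,0],0],[[0,0,0],0],[[0,0,0],0]]'
python3 - <<'E'
from go import *
plan([.5111,-.1513,.137],np.radians(79.8))
p=shot("wrist"); cv2.imwrite("pics/w6.png",cv2.resize(p["pixels"][60:330,150:420],None,fx=2,fy=2)); C=cloud(p); D=p["depth"]>0
print(spot_point(p,"round_hole")[:2],spot_point(p,"thick_pin")[:2])
m=(C[...,2]>.084)&(C[...,2]<.105)&D&(C[...,1]<-.03)&(C[...,1]>-.3)&(C[...,0]<.62)&(C[...,0]>.4)
n,l,st,ce=cv2.connectedComponentsWithStats(m.astype(np.uint8))
for i in range(1,n):
  if st[i][4]>20: print(st[i],C[l==i].mean(0).round(4),cv2.minEnclosingCircle(C[l==i][:,:2].astype(np.float32)*1000))
m=(C[...,2]>.11)&(C[...,2]<.14)&D
k=C[m]; top=np.median(k[:,2]); k=k[abs(k[:,2]-top)<.006]; print("plate",top,cv2.minAreaRect(k[:,:2].astype(np.float32)*1000))
E
```

```text
clock: 8.75
ee_pos: [0.5108, -0.1505, 0.1354]
orientation: [-2.406, -2.014, -0.0]
ft_force: [-0.1, -0.5, -3.7]
width: 0.109
clock: 9.0
ee_pos: [0.5111, -0.1504, 0.1361]
orientation: [-2.406, -2.014, -0.001]
ft_force: [0.4, 0.5, -3.6]
width: 0.108
ee [ 0.5111 -0.1504  0.1361] heading 79.87 z [-0.0018  0.0032 -1.    ] clock 9.0 q7 -0.01
shift [-0.006  0.001 -0.006] twist 0.0004
[{'centre': [28.5, 11.8], 'score': 0.73}] [{'centre': [281.5, 119.8], 'score': 0.57}]
[267 104  31  33 796] [ 0.5223 -0.0855  0.0954] ((522.1821899414062, -85.9993896484375), 9.97697925567627)
plate 0.12257990384964508 ((550.843505859375, -199.09075927734375), (147.44485473632812, 305.84814453125), 30.000106811523438)
```

View pics/w6.png

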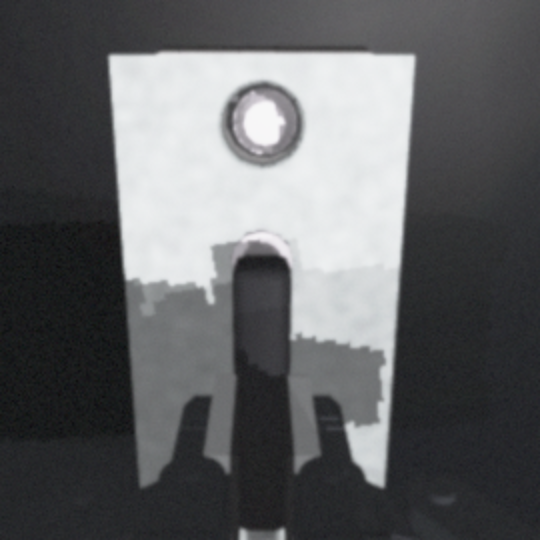

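The thick pin shows centred in the round hole (crop 263,123), and the plate edges are straight. I'll correct y by 0.9 mm and lower slowly in stages, watching the force.

```bash
python3 -m crank '[[[-0.006,0,0],0],[[-0.006,0,0.02],0],[[-0.006,0,0.04],0],[[-0.006,0,0.06],0],[[-0.006,0,0.08],0],[[-0.006,0,0.1],0],[[-0.006,0,0.115],0],[[-0.006,0,0.115],0]]'
python3 - <<'E'
from go import *
plan([.5111,-.1513,.105],np.radians(79.8)); s=get_state(); print(s["ft_force"],s["wrist_torque"])
E
```

```text
clock: 9.82
ee_pos: [0.5106, -0.1513, 0.1181]
orientation: [-2.406, -2.014, -0.0]
ft_force: [-0.2, -0.1, -3.4]
width: 0.108
ee [ 0.5106 -0.1513  0.1181] heading 79.86 z [-0.0027  0.0034 -1.    ] clock 9.8167 q7 -0.02
shift [0.    0.004 0.087] twist 0.0003
[-0.22744673 -0.12017949 -3.4027651 ] [-0.02191981 -0.0252564  -0.05784456]
```

```bash
python3 -m crank '[[[0,0.002,0.01],0],[[0,0.002,0.02],0],[[0,0.002,0.03],0],[[0,0.002,0.04],0],[[0,0.002,0.05],0],[[0,0.002,0.06],0],[[0,0.002,0.07],0],[[0,0.002,0.08],0],[[0,0.002,0.08],0]]'
python3 - <<'E'
from go import *
plan([.5111,-.1513,.0935],np.radians(79.8)); s=get_state(); print(s["ft_force"],s["wrist_torque"])
E
```

```text
clock: 10.57
ee_pos: [0.5108, -0.1513, 0.1058]
orientation: [-2.406, -2.014, -0.0]
ft_force: [0.1, -0.1, -4.2]
width: 0.11
ee [ 0.5108 -0.1513  0.1058] heading 79.86 z [-0.0029  0.0034 -1.    ] clock 10.5667 q7 -0.02
shift [0.    0.002 0.082] twist 0.0003
[ 0.12146654 -0.10177643 -4.15294032] [-0.02606616 -0.16497658 -0.07640671]
```

```bash
python3 -m crank '[[[0,0,0.01],0],[[0,0,0.02],0],[[0,0,0.03],0],[[0,0,0.04],0],[[0,0,0.05],0],[[0,0,0.06],0],[[0,0,0.068],0],[[0,0,0.075],0],[[0,0,0.075],0]]'
python3 - <<'E'
from go import *
plan([.5111,-.1513,.0935],np.radians(79.8)); s=get_state(); print(s["ft_force"],s["wrist_torque"])
p=shot("wrist"); C=cloud(p); m=(C[...,2]>.07)&(C[...,2]<.09)&(p["depth"]>0)&(np.hypot(C[...,0]-.511,C[...,1]+.151)<.1)
k=C[m]; top=np.median(k[:,2]); k=k[abs(k[:,2]-top)<.005]; A=np.c_[k[:,:2]-k[:,:2].mean(0),np.ones(len(k))]; print("plate",top,cv2.minAreaRect(k[:,:2].astype(np.float32)*1000),np.linalg.lstsq(A,k[:,2],rcond=None)[0].round(4))
E
```

```text
clock: 11.32
ee_pos: [0.5107, -0.1512, 0.0944]
orientation: [-2.405, -2.014, 0.0]
ft_force: [1.2, -0.1, -3.5]
width: 0.113
ee [ 0.5107 -0.1512  0.0944] heading 79.86 z [-0.003   0.0035 -1.    ] clock 11.3167 q7 -0.02
shift [-0.     0.003  0.006] twist 0.0003
[ 1.21904213 -0.14076409 -3.45316535] [-0.00565678 -0.15085929 -0.06400735]
plate 0.08092734198651372 ((509.6973571777344, -150.46990966796875), (168.984619140625, 80.52116394042969), 79.70738983154297) [-0.      0.0009  0.0809]
```

```bash
python3 -m crank '[[[0,0,0.003],0],[[0,0,0.006],0],[[0,0,0.009],0],[[0,0,0.009],0]]'; python3 -m crank '[[[0,0,0.003],0],[[0,0,0.003],0],[[0,0,0.003],0]]'
```

```text
clock: 11.7
ee_pos: [0.5107, -0.1512, 0.0931]
orientation: [-2.406, -2.013, 0.0]
ft_force: [0.5, -0.3, -3.0]
width: 0.111
clock: 11.95
ee_pos: [0.5108, -0.1512, 0.0929]
orientation: [-2.406, -2.014, -0.0]
ft_force: [-0.8, -0.2, 4.7]
width: 0.106
```

Contact at about +8 N, so the plate is seated. Releasing.

```bash
python3 -m crank '[[[0,0,0],0],[[0,0,0],0],[[0,0,0],0],[[0,0,0],0],[[0,0,0],0],[[0,0,0],0],[[0,0,0],0],[[0,0,0],0]]' 0 20 && python3 -m crank '[[[0,0,-0.03],0],[[0,0,-0.1],0],[[0,0,-0.25],0],[[0,0,-0.45],0],[[0,0,-0.65],0],[[0,0,-0.8],0],[[0,0,-0.9],0],[[0,0,-0.9],0]]'
python3 - <<'E'
from go import *
p=shot("wrist"); cv2.imwrite("pics/w7.png",p["pixels"]); C=cloud(p); m=(C[...,2]>.07)&(C[...,2]<.09)&(p["depth"]>0)&(np.hypot(C[...,0]-.511,C[...,1]+.151)<.1)
k=C[m]; top=np.median(k[:,2]); k=k[abs(k[:,2]-top)<.005]; A=np.c_[k[:,:2]-k[:,:2].mean(0),np.ones(len(k))]; print("plate",top,cv2.minAreaRect(k[:,:2].astype(np.float32)*1000),np.linalg.lstsq(A,k[:,2],rcond=None)[0].round(4))
m=(C[...,2]>.09)&(C[...,2]<.104)&(p["depth"]>0)&(np.hypot(C[...,0]-.511,C[...,1]+.151)<.1)
n,l,st,ce=cv2.connectedComponentsWithStats(m.astype(np.uint8))
for i in range(1,n):
  if st[i][4]>8: print(st[i],C[l==i].mean(0).round(4),cv2.minEnclosingCircle(C[l==i][:,:2].astype(np.float32)*1000))
plan([.5,0,.2])
E
```

```text
clock: 12.62
ee_pos: [0.5108, -0.1512, 0.0929]
orientation: [-2.406, -2.014, -0.0]
ft_force: [-0.1, -0.3, 0.2]
width: 0.997
clock: 13.28
ee_pos: [0.5121, -0.152, 0.2311]
orientation: [-2.409, -2.016, -0.004]
ft_force: [0.1, 0.3, 0.8]
width: 1.003
plate 0.07946736477655385 ((509.5208435058594, -150.31362915039062), (167.29986572265625, 80.28063201904297), 79.6874008178711) [-0.0007  0.0005  0.0795]
[269 100  22  22 381] [ 0.5221 -0.0857  0.0956] ((522.113037109375, -85.997802734375), 9.978471755981445)
[276 237   8   9  47] [ 0.499  -0.2144  0.094 ] ((498.52764892578125, -215.44024658203125), 4.107148170471191)
ee [ 0.5116 -0.1518  0.2293] heading 79.85 z [-2.0e-04  2.8e-03 -1.0e+00] clock 13.3333 q7 0.0
shift [ 0.982 -0.254  0.198] twist 0
```

View pics/w7.png

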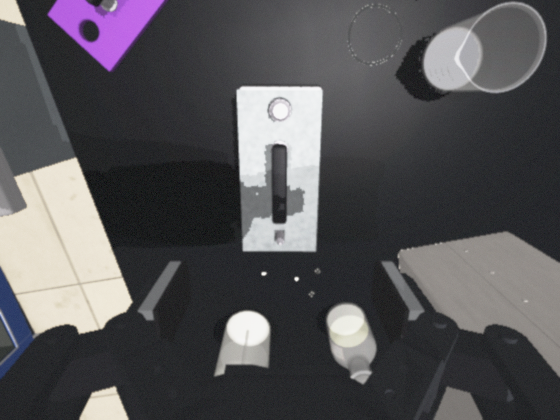

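The plate lies flat with the thick pin through the round hole (280,110) and the thin pin through the slot (279,238). Its top is at 79.5 mm and the gripper is clear.

```bash
python3 -c "
from plant import *
print(get_state()['joint_vel'].round(3)); print(finish_job())"
```

```text
[-0.     0.038 -0.     0.037  0.003 -0.034 -0.001]
the job is handed in; nothing more can be done
None
```

The grey hold-down plate is on the vial block, with its round hole over the thick pin and its slot over the thin one. I handed the job in at about 13.4 s of the 42 s.

I gripped the plate by its bar, turned it about 65°, and took the pin positions from the wrist camera's depth image. I lowered it slowly over both pins. The force stayed at the plate's own weight until it seated with about 8 N.

**Last checks, after letting go and raising the gripper about 14 cm:**
- The plate's top face read 79.5 mm, against 80 mm expected (the camera reads about 0.3 mm low).
- The tilt was about 1 mrad.
- Both pins show through their holes. The plate's centre is within about 1 mm of the midpoint between the pins, and its heading agrees with theirs to about 0.3°.

**Small disagreements:**
- The two angle estimates for the block differed by 0.4°, so I used a value in between.
- The plate's outline measured about 1 mm off the tool centre; I allowed for that offset when aligning it to the pins.
- The arm was still settling slightly, at about 0.04 rad/s, when I handed in.

I never re-measured the flask, squeeze bottle, timer and dish. The path kept clear of them, and I saw no unexpected contact force.

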